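# Touch off a probe in the bench calibrator

## Robot

A 6-joint arm with a two-finger parallel gripper is mounted at the origin on the work surface. World frame = base frame: x ahead of the robot, y to its left, z up, the work surface at z = 0. Lengths are in m, angles in degrees, forces in N, time in s.
With the tool pointing down it reaches from about 0.375 to 0.9 m from the base axis. Payload 3.1 kg.
Tool frame: the origin (TCP) lies midway between the tips of the shut fingers; the grasp point (between the pads) lies 19 mm behind it; z points along the fingers, y is the line along which they close (so a half turn about z gives the same grasp; the last joint's range is limited). The gripper opens to 87 mm and grips with 3 to 60 N. Pads are 19 mm wide; open, the fingers measure 117 mm over their backs; the gripper's body (75 mm by 190 mm) begins 51 mm behind the grasp point.
Start: joints at [-73.253, 30.224, 82.088, -0, 67.689, -10.227], TCP at [0.284, -0.557, 0.223] pointing down, gripper open.
Joint ranges: [-176.69, 176.69], [-43.24, 126.21], [12.49, 139.97], [-82, 262], [0, 151.66], [-163.58, 163.58]. Speed limits (degrees/s): [159.86, 159.86, 180, 180, 180, 180].

## Interface

Orientations are given as a 3x3 rotation matrix whose columns are the frame's x, y, z axes.
In Python, from rig import read_state, capture, camera_info, hand_in gives the robot as it stands.
- The arm moves only by the tool drive_tool, never from a script. Its argument "motion" is a list of rows, each a list of 2 entries, a list of its own where there are three numbers: the shift along the tool's x, y, z in mm, then the turn, a rotation vector about the tool's x, y, z in rad. A call has 1 to 5 rows; each row shifts and turns the commanded pose from where the row before left it, along the tool's axes as they then stand; what a row does not reach is not made up. A row lasts 1/10 s, in which the tool goes at most 50 mm and 8.59 degrees, less where a joint would pass 70% of its speed; a pose out of reach is approached as far as the arm can. A call is refused whole if a number of a shift passes 50 or a number of a turn 0.15, either way. A call with a gripper value outside its range is refused whole. "gripper" is the opening, from 0 (shut) to 1 (fully open), set as the call begins (left out, the last holds). The fingers move at their own pace and stop on an object; the grip force is fixed at half the most. Time passes only in rows, so rows that do not move let the fingers close. It gives the time, the measured TCP pose, the force, the opening and the grip force at its end, in the units of the state.
- read_state(): the state, without advancing time (a new reading comes with each control period).
- capture(name): name is "side" or "top" or "wrist"; returns the picture (384x512x3 uint8, red, green, blue); there is no depth.
- camera_info(name): a dict with "fovy" (degrees; the focal length in pixels is half the picture's height over the tangent of half this angle, whatever the lens; pixels are square), "cx", "cy" (the principal point, pixels), "k1" (the pictures are not rectified: a ray, as slopes to the right and down, at radius r is drawn at 1 + k1 r^2 times it, then the intrinsics apply), "xyz" and "orientation" of the camera in the world; the wrist camera has in their place "T_tool_cam" (4x4, takes a point from camera to tool coordinates, whose origin is the TCP and whose axes are the flange's). Camera axes: x right, y down, z forward; pixel columns grow to the right and rows downward; lengths in m; the calibration is good to about 2 mm. A picture is of the moment at which its call begins: read the wrist's pose just before it. camera_info takes no time and is no camera call.
- hand_in(): hands the job in; it is judged then, once.
The state is a dict: "time_s": time; "joint_positions": joint angles; "qvel": joint speeds; "tau": joint torques, N m; "position": TCP position; "tcp_rot": TCP orientation; "force": force on the tool from outside, world axes, zero at the start; "moment": the same for the moment, N m; "opening": opening from 0.0 (shut) to 1.0 (fully open); "grasp_force": force on a finger pad.
Only numpy, scipy, OpenCV 4.12 (cv2) and the standard library are available. Lean on these libraries where they do the work, as an engineer would, in place of code of your own. Each camera call takes 0.05 s, during which the arm holds its last target. There are 200 camera calls.

## Task

Take the probe with the square handle out of the probe stand and lower its stem through the guide hole in the calibrator's arm, keeping the probe clear of the hole's walls and of the rest of the calibrator, until you feel the sprung contact hidden in the sleeve below (its height is not known beforehand). Press the contact gently about half-way down its 18 mm travel, never to the bottom. Finish while still holding the probe there, still, upright and centred in the hole, with the other things left where they stand.

Things in the scene. Friction and masses are not known exactly. Their poses are not given: they have to be found in the camera images.
- probe_mid (a point): the probe to use: grey square handle 24 x 24 mm, 50 mm tall, on a straight steel stem 10 mm thick and 120 mm long below it; 120 g, give or take a third. This point is the handle's centre: the stem tip is 145 mm below, the handle's underside 25 mm below. z runs up the probe, x and y are square to the handle's flats. Starts upright in one of the stand's three places
- probe_tip (a point): the lower end of that probe's stem, on its axis
- probe: the same probe; origin at the stem tip, z up the probe
- stand: fixed stand: aluminium plate 70 x 232 mm, top face 135 mm above the bench, on two end walls. Three 18 mm holes in a row along its own y, 80 mm apart, the middle one at the centre; a probe hangs in each, its handle resting on the plate. Origin on the bench under the centre
- calibrator: fixed calibrator: white base 220 x 170 mm, blue deck 45 mm high, column at its back (115 mm along its own +x from the hole), level arm ending in the guide plate; the arm's top, 140 mm above the bench, is its highest point. Below the hole an upright sleeve (48 mm outside, 38 mm inside, mouth 85 mm above the bench) stands on the deck. Origin on the bench straight under the hole
- bore (a point): centre of the guide hole at its upper face, 140 mm above the bench; z up. The hole is vertical, 22 mm in diameter, right through the arm's 60 x 60 mm aluminium end plate, 15 mm thick
- contact (a joint): travel of the sprung contact, a brass disc 28 mm across inside the sleeve, on the hole's axis: 0 untouched, grows as it is pressed down, 0.018 m when bottomed out. It gives at about 1 N and takes about 0.5 N more per mm (some 5 N half-way). Its untouched top lies 60 to 80 mm above the bench, different each time
- probe_round: another probe in the stand: round handle 32 mm across and 30 mm tall. Leave it alone. Origin at the tip of its stem, 90 mm below its handle
- probe_disc: another probe in the stand: flat disc handle 36 mm across with a small 16 mm knob on top, 30 mm tall in all. Leave it alone. Origin at the tip of its stem, 110 mm below its handle
- deck_jar: small lidded jar, 34 mm across, 45 mm tall, standing on the calibrator's blue deck beside the sleeve; origin at its underside
- stand_jar: small lidded jar, 44 mm across, 55 mm tall, on the bench beside the stand; origin at its underside
- dish: flat clear round dish, 70 mm across, 18 mm high, on the bench beside the calibrator; origin at its underside
- timer: flat white square timer, 44 x 44 x 18 mm, on the calibrator's blue deck, on the other side of the sleeve from the jar; origin at its underside
Things that resemble listed ones, but are neither listed nor needed, are in the scene too. Leave any pink look-alike of the probe alone.

How it is judged:
By the outcome, as a careful person would: the job done as asked, in the order asked, and still so for the second after the job is handed in, while the arm keeps its last pose, push and grip.
It also fails if it takes over 50 s, if anything falls off the work surface, if the arm or the gripper's body presses on something with over 40 N, if the wrist force passes 120 N, or if a joint passes its speed limit or range.

## Working session

There is one attempt and no reset: what is moved stays moved. The work goes in short steps, Python scripts to look and compute and a tool call to move; the robot and the scene stay as the last step left them, time stands still between calls to the robot, and variables do not carry over. Pictures are saved under pics/ and viewed, at most 10 in all, crops included, and the job is handed in when it is done.

Besides the shell and the picture viewer there is one more tool, called in YAML: its name, and indented under it one key for each argument. drive_tool: Moves the arm, as the interface text tells. Its arguments: {"type":"object","properties":{"motion":{"type":"array","items":{"type":"array"}},"gripper":{"type":"number"}},"required":["motion"]}

```bash
mkdir -p pics; cat > h.py <<'E'
import numpy as np, cv2
from rig import read_state, capture, camera_info, hand_in
def cam(name, st=None):
    i=camera_info(name); f=192/np.tan(np.radians(i['fovy'])/2)
    if 'xyz' in i: R=np.array(i['orientation']).reshape(3,3); t=np.array(i['xyz'])
    else:
        T=np.array(i['T_tool_cam']).reshape(4,4); Rt=np.array(st['tcp_rot']).reshape(3,3)
        R=Rt@T[:3,:3]; t=Rt@T[:3,3]+np.array(st['position'])
    return f,i['cx'],i['cy'],i['k1'],R,t
def ray(c,u,v):
    f,cx,cy,k,R,t=c; d=np.array([(u-cx)/f,(v-cy)/f]); s=d.copy()
    for _ in range(20): s=d/(1+k*(s@s))
    return t, R@np.array([s[0],s[1],1])
def onplane(c,u,v,z):
    t,d=ray(c,u,v); return t+d*(z-t[2])/d[2]
def proj(c,P):
    f,cx,cy,k,R,t=c; p=R.T@(np.array(P)-t); s=p[:2]/p[2]; s=s*(1+k*(s@s)); return np.array([cx+f*s[0],cy+f*s[1]])
def save(name,img): cv2.imwrite('pics/'+name,img[:,:,::-1])
E
python3 - <<'E'
from h import *
s=read_state(); print(s['time_s'],s['position'],s['tcp_rot'],s['opening'])
a=capture('side'); b=capture('top'); w=capture('wrist')
np.savez('p0.npz',a=a,b=b,w=w)
save('all0.png',cv2.resize(np.vstack([np.hstack([b,a]),np.hstack([w,w*0])]),(800,600)))
save('top0.png',cv2.resize(b,(800,600)))
for n in('side','top','wrist'): print(camera_info(n))
E
```

```text
0.0 [ 0.28329868 -0.55627526  0.22157138] [[ 8.91218776e-01  4.53573271e-01 -6.16743448e-04]
 [ 4.53573518e-01 -8.91216423e-01  2.08589142e-03]
 [ 3.96452706e-04 -2.13872410e-03 -9.99997634e-01]] 0.995947748301581
{'fovy': 49.54979359459118, 'cx': 246.22795181909754, 'cy': 199.20261625368576, 'k1': -0.03096220768413618, 'xyz': array([ 0.96271737, -0.68501065,  0.80524561]), 'orientation': array([[ 0.86219868,  0.33034425, -0.38403919],
       [ 0.50643816, -0.57942206,  0.63858474],
       [-0.01156798, -0.74507903, -0.66687587]])}
{'fovy': 53.52512544047514, 'cx': 255.46437148382998, 'cy': 190.60294341156649, 'k1': -0.11269934334547517, 'xyz': array([ 0.3846445 , -0.05642288,  1.05097606]), 'orientation': array([[ 0.13073074, -0.9666267 ,  0.22032315],
       [-0.99141443, -0.12805043,  0.02646739],
       [ 0.00262839, -0.22189165, -0.97506779]])}
{'fovy': 66.43335099006717, 'cx': 257.4221244018319, 'cy': 192.23996817407198, 'k1': -0.050554626130048894, 'T_tool_cam': array([[-2.37978883e-04, -9.68895557e-01, -2.47469885e-01,
         6.70452630e-02],
       [ 9.99998993e-01, -5.76760987e-04,  1.29649114e-03,
        -6.90345162e-04],
       [-1.39889548e-03, -2.47469327e-01,  9.68894718e-01,
        -1.62577923e-01],
       [ 0.00000000e+00,  0.00000000e+00,  0.00000000e+00,
         1.00000000e+00]])}
```

View pics/all0.png

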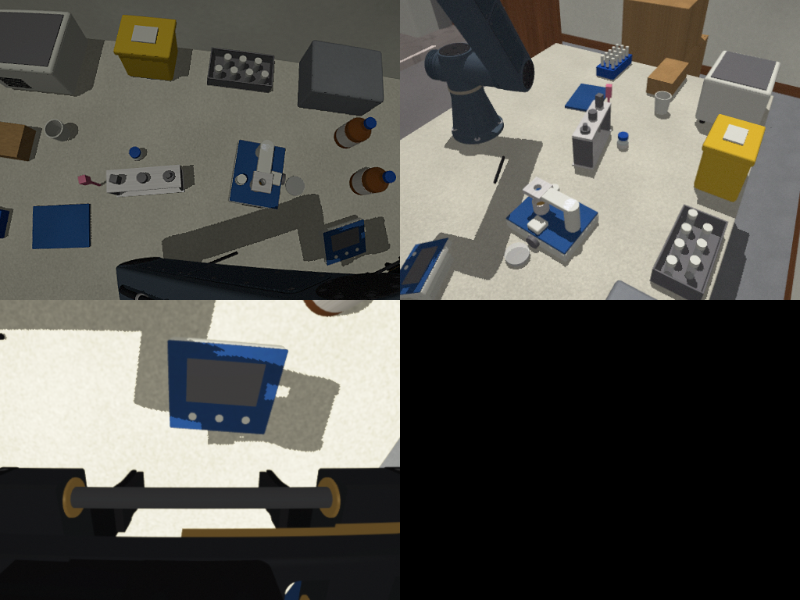

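View pics/top0.png

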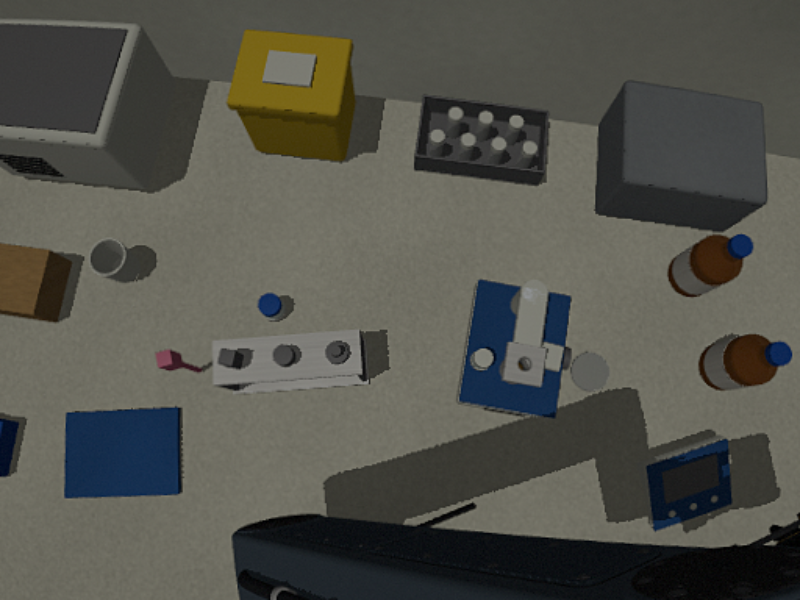

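The top picture (800x600) shows the stand's three probes: left (232,357), with a square dark handle; middle (287,355), round; right (338,350), a disc with a knob. A pink look-alike stands at (167,358). The left one fits. The bore is at (525,364).

```bash
python3 - <<'E'
from h import *
p=np.load('p0.npz'); b=p['b'];a=p['a']
ct=cam('top');cs=cam('side')
c1=cv2.resize(b[190:270,95:265],(800,376),interpolation=cv2.INTER_CUBIC)
c2=cv2.resize(a[90:170,200:330],(390,240)); c3=cv2.resize(b[205:265,285:395],(410,224),interpolation=cv2.INTER_CUBIC)
o=np.zeros((600,800,3),np.uint8);o[:376]=np.clip(c1.astype(int)*1.6,0,255);o[376:600,:390]=c2[:224];o[376:600,390:800]=c3
save('crop1.png',o)
k=.64
for n,u,v,z in [('sq',232,354,.185),('round',287,352,.165),('disc',338,349,.165),('bore',525,364,.14),('pink',167,358,.185),('jar',483,358,.09),('column',533,290,.14),('sL',213,342,.135),('sL2',215,384,.135),('sR',360,331,.135),('sR2',362,375,.135)]:
    print(n,onplane(ct,u*k,v*k,z).round(4))
# side view predictions
E
```

```text
sq [0.4637 0.2004 0.185 ]
round [0.4799 0.1238 0.165 ]
disc [0.4947 0.0483 0.165 ]
bore [ 0.5122 -0.2378  0.14  ]
pink [0.4441 0.297  0.185 ]
jar [ 0.5202 -0.1786  0.09  ]
column [ 0.631  -0.2404  0.14  ]
sL [0.4827 0.2489 0.135 ]
sL2 [0.4186 0.2331 0.135 ]
sR [0.5309 0.0221 0.135 ]
sR2 [0.4635 0.0092 0.135 ]
```

View pics/crop1.png

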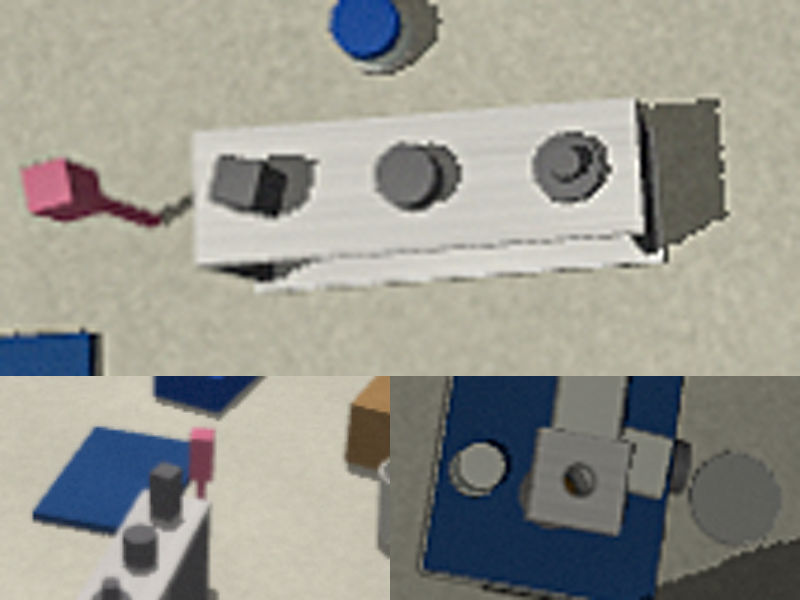

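The crop confirms it: the grey square handle is the left one, with its top at about (145,228) in the raw top picture. The middle one is round and the right one is the disc with a knob. The stand's y axis is about 12° from world y, and its place is near (0.459, 0.203), which agrees with 80 mm from the centre. I'll raise and turn the tool first, then go above it.

drive_tool:
  motion:
    - [[0,0,-10],[0,0,-0.145]]
    - [[0,0,-10],[0,0,-0.145]]
    - [[0,0,-10],[0,0,-0.145]]
    - [[0,0,-10],[0,0,-0.145]]
    - [[0,0,-10],[0,0,-0.145]]
  gripper: 1

```text
time_s: 0.65
position: [0.2834, -0.5566, 0.2725]
tcp_rot: [[0.361, 0.933, -0.0], [0.933, -0.361, 0.001], [0.001, -0.001, -1.0]]
force: [0.1, -0.1, -0.2]
opening: 0.999
grasp_force: 0.0
```

drive_tool:
  motion:
    - [[0,0,-10],[0,0,-0.145]]
    - [[0,0,-10],[0,0,-0.145]]
    - [[0,0,-10],[0,0,-0.145]]
    - [[0,0,-10],[0,0,-0.145]]
    - [[0,0,0],[0,0,0]]

```text
time_s: 1.15
position: [0.2837, -0.5576, 0.3138]
tcp_rot: [[-0.203, 0.979, 0.001], [0.979, 0.203, -0.003], [-0.003, 0.0, -1.0]]
force: [0.2, -0.5, -0.2]
opening: 1.0
grasp_force: 0.0
```

drive_tool:
  motion:
    - [[35,16,0],[0,0,0]]
    - [[35,16,0],[0,0,0]]
    - [[35,16,0],[0,0,0]]
    - [[35,16,0],[0,0,0]]
    - [[35,16,0],[0,0,0]]

```text
time_s: 1.65
position: [0.3261, -0.3674, 0.3118]
tcp_rot: [[-0.2, 0.98, -0.0], [0.98, 0.2, 0.001], [0.001, -0.0, -1.0]]
force: [0.7, 0.6, -0.8]
opening: 0.999
grasp_force: 0.0
```

drive_tool:
  motion:
    - [[35,16,0],[0,0,0]]
    - [[35,16,0],[0,0,0]]
    - [[35,16,0],[0,0,0]]
    - [[35,16,0],[0,0,0]]
    - [[35,16,0],[0,0,0]]

```text
time_s: 2.15
position: [0.3687, -0.1799, 0.312]
tcp_rot: [[-0.199, 0.98, -0.0], [0.98, 0.199, 0.001], [0.001, -0.0, -1.0]]
force: [0.5, -0.9, -0.3]
opening: 1.0
grasp_force: 0.0
```

drive_tool:
  motion:
    - [[35,16,0],[0,0,0]]
    - [[35,16,0],[0,0,0]]
    - [[35,16,0],[0,0,0]]
    - [[35,16,0],[0,0,0]]
    - [[35,16,0],[0,0,0]]

```text
time_s: 2.65
position: [0.4113, 0.0076, 0.3121]
tcp_rot: [[-0.2, 0.98, -0.001], [0.98, 0.2, 0.0], [0.0, -0.001, -1.0]]
force: [1.0, -0.3, 0.5]
opening: 1.0
grasp_force: 0.0
```

drive_tool:
  motion:
    - [[35,16,0],[0,0,0]]
    - [[35,16,0],[0,0,0]]
    - [[35,16,0],[0,0,0]]
    - [[35,16,0],[0,0,0]]
    - [[0,0,0],[0,0,0]]

```text
time_s: 3.15
position: [0.446, 0.1597, 0.3119]
tcp_rot: [[-0.205, 0.979, -0.0], [0.979, 0.205, 0.002], [0.002, 0.0, -1.0]]
force: [-0.2, -0.1, -1.1]
opening: 1.001
grasp_force: 0.0
```

```bash
python3 - <<'E'
from h import *
s=read_state(); w=capture('wrist'); np.savez('p1.npz',w=w)
print(s['position'],s['qvel'])
o=cv2.resize(w,(800,600)); save('w1.png',o)
c=cam('wrist',s)
for P in [(.457,.206,.185),(.457,.206,.135)]: print(proj(c,P)*800/512)
E
```

```text
[0.44603036 0.15969097 0.31191946] [-3.8283408  -1.21759643  2.33546507 -3.31094119  0.96622069 -3.44222771]
[434.95375895 224.13326948]
[430.12624394 218.27538914]
```

View pics/w1.png

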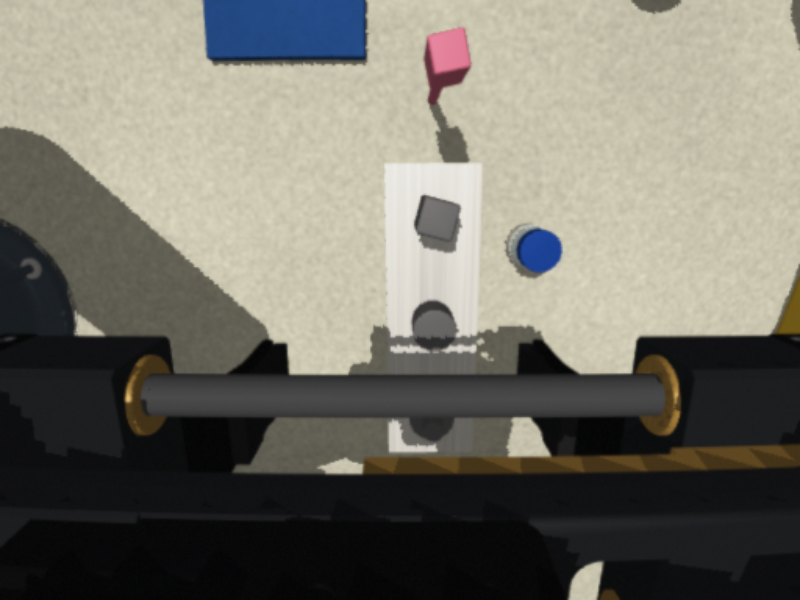

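The wrist picture (800x600) shows the square grey handle's top at (440,218), turned by about 12° relative to the picture. The round handle is at (433,325), the pink one at (448,50) and the stand jar at (538,250). Next I measure the top face.

```bash
python3 - <<'E'
from h import *
w=np.load('p1.npz')['w']; s=read_state(); c=cam('wrist',s)
x0,y0=258,118
g=cv2.cvtColor(w,cv2.COLOR_RGB2GRAY)[y0:170,x0:304]
print(g[8:42:3,4:42:2])
for lo,hi in((65,115),(60,125)):
    m=((g>lo)&(g<hi)).astype(np.uint8); m=cv2.morphologyEx(m,cv2.MORPH_OPEN,np.ones((5,5)))
    for k in cv2.findContours(m,0,1)[0]:
        if cv2.contourArea(k)>150:
            q=cv2.boxPoints(cv2.minAreaRect(k))+[x0,y0]; P=np.array([onplane(c,*t,.185) for t in q])
            e=P[1]-P[0]; print(lo,q.round(1).tolist(),P.mean(0).round(4),np.linalg.norm(P[1]-P[0]),np.linalg.norm(P[2]-P[1]),np.degrees(np.arctan2(e[1],e[0])))
E
```

```text
[[231 228 228 219  59  93  97 105 133 210 217 223 226 228 227 227 229 230
  231]
 [231 227 228 170  58 110 119 118 116 113 107 100  99 118 185 218 228 230
  230]
 [230 227 222  79  82 116 117 116 116 115 114 113 112 110 109 105 143 230
  229]
 [230 226 203  53 102 116 115 115 115 114 114 112 111 110 109 104 156 229
  229]
 [229 225 111  60 113 114 114 115 113 113 112 111 109 109 108  95 221 229
  228]
 [228 211  57  95 112 112 112 112 112 111 111 111 108 108 104  84 151 229
  227]
 [228 210  61 106 111 111 111 111 111 110 110 110 108 106  96 103 119 224
  227]
 [228 222 122 106 109 108 108 109 108 107 108 109 106 105  87 109 221 228
  227]
 [227 223 214 141  74  83  83  95 102 104 106 106 105 101  93 142 226 228
  226]
 [227 222 223 137 100 102 105 103 100  90  79  82  86  87 103 147 226 227
  224]
 [226 222 223 219 146 101 105 105 101 101  99 103 104 104 106 216 226 227
  224]
 [226 221 221 219 209 208 204 149 146 112 105 102 103 104 111 218 225 226
  223]]
65 [[264.4, 156.1], [270.5, 125.7], [295.7, 130.7], [289.6, 161.1]] [0.4578 0.204  0.185 ] 0.029965621287828887 0.024938431782885066 90.83871539811561
60 [[263.9, 155.7], [270.5, 124.6], [296.2, 130.1], [289.5, 161.2]] [0.4577 0.2044 0.185 ] 0.0306985857111335 0.02547900930204284 90.02789689007001
```

The handle is at about (0.4577, 0.2068), with its flats along world x and y. That agrees with the stand's hole at (0.457, 0.207). I'll align above it, then measure once more before descending.

drive_tool:
  motion:
    - [[0,0,0],[0,0,0.1]]
    - [[0,0,0],[0,0,0.1]]
    - [[24,6,20],[0,0,0]]
    - [[23,5.5,20],[0,0,0]]
    - [[0,0,0],[0,0,0]]

```text
time_s: 3.7
position: [0.4555, 0.203, 0.2698]
tcp_rot: [[-0.004, 1.0, -0.006], [1.0, 0.004, -0.001], [-0.001, -0.006, -1.0]]
force: [-0.2, -0.3, 0.1]
opening: 0.998
grasp_force: 0.0
```

drive_tool:
  motion:
    - [[0,0,0],[0,0,0]]
    - [[0,0,0],[0,0,0]]

```text
time_s: 3.9
position: [0.4572, 0.2019, 0.273]
tcp_rot: [[-0.003, 1.0, 0.0], [1.0, 0.003, -0.0], [-0.0, 0.0, -1.0]]
force: [-0.1, 0.0, 0.7]
opening: 1.0
grasp_force: 0.0
```

```bash
python3 - <<'E'
from h import *
s=read_state(); w=capture('wrist'); c=cam('wrist',s); np.savez('p2.npz',w=w)
R=np.array(s['tcp_rot']);print(s['position'],R[:,1],s['qvel'].round(1))
u,v=proj(c,(.4577,.2068,.185)).astype(int); x0,y0=u-40,v-40
g=cv2.cvtColor(w,cv2.COLOR_RGB2GRAY)[y0:y0+80,x0:x0+80]
o=cv2.resize(w[y0:y0+80,x0:x0+80],(480,480)); save('w2.png',o)
print(u,v)
E
```

```text
[0.45715515 0.20191342 0.2730351 ] [9.99994745e-01 3.20864052e-03 4.63411486e-04] [-0.1 -0.5 -0.3  0.3 -0.1 -0.1]
258 190
```

View pics/w2.png

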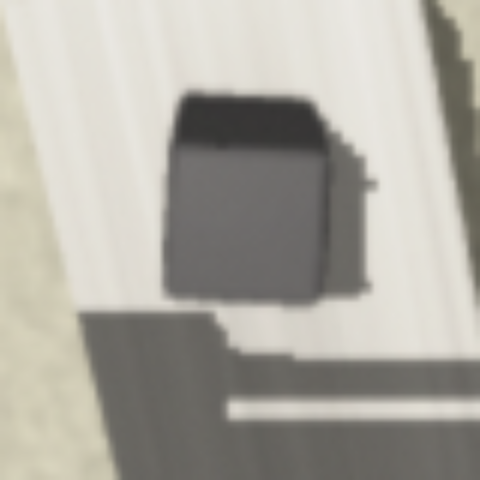

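The crop shows the handle's top face at (168..325, 148..300), so its centre is at raw (259.0,187.3), turned about 2° clockwise.

```bash
python3 - <<'E'
from h import *
s=read_state(); c=cam('wrist',s)
for q in[(168,148),(328,150),(322,300),(165,298)]: print(onplane(c,218+q[0]/6,150+q[1]/6,.185))
print(onplane(c,218+246/6,150+224/6,.185),s['position'])
E
```

```text
[0.44702351 0.22113961 0.185     ]
[0.47023352 0.22090365 0.185     ]
[0.46970223 0.19827612 0.185     ]
[0.44642806 0.19853113 0.185     ]
[0.45838304 0.2098346  0.185     ] [0.45732378 0.20200244 0.27327553]
```

drive_tool:
  motion:
    - [[7,1,15],[0,0,0.03]]
    - [[0,0,25],[0,0,0]]
    - [[0,0,25],[0,0,0]]
    - [[0,0,25],[0,0,0]]
    - [[0,0,20],[0,0,0]]

```text
time_s: 4.45
position: [0.4582, 0.2092, 0.1623]
tcp_rot: [[0.026, 1.0, 0.001], [1.0, -0.026, -0.0], [-0.0, 0.001, -1.0]]
force: [-0.2, -0.4, 0.7]
opening: 1.003
grasp_force: 0.0
```

drive_tool:
  motion:
    - [[0,0,8],[0,0,0]]
    - [[0,0,4],[0,0,0]]
    - [[0,0,0],[0,0,0]]
    - [[0,0,0],[0,0,0]]

```text
time_s: 4.85
position: [0.4589, 0.2101, 0.1516]
tcp_rot: [[0.025, 1.0, 0.002], [1.0, -0.025, 0.0], [0.001, 0.002, -1.0]]
force: [-0.3, 0.6, -0.0]
opening: 1.0
grasp_force: 0.0
```

drive_tool:
  motion:
    - [[0,0,5],[0,0,0]]
    - [[0,0,0],[0,0,0]]
    - [[0,0,0],[0,0,0]]

```text
time_s: 5.15
position: [0.458, 0.2101, 0.1457]
tcp_rot: [[0.025, 1.0, 0.0], [1.0, -0.025, 0.0], [0.0, 0.0, -1.0]]
force: [0.4, -0.3, -0.2]
opening: 1.001
grasp_force: 0.0
```

drive_tool:
  motion:
    - [[0,0,0],[0,0,0]]
    - [[0,0,0],[0,0,0]]
    - [[0,0,0],[0,0,0]]
    - [[0,0,0],[0,0,0]]
    - [[0,0,0],[0,0,0]]
  gripper: 0

```text
time_s: 5.65
position: [0.458, 0.2101, 0.1455]
tcp_rot: [[0.025, 1.0, -0.0], [1.0, -0.025, 0.0], [0.0, -0.0, -1.0]]
force: [-1.0, -0.0, -0.3]
opening: 0.636
grasp_force: 0.0
```

drive_tool:
  motion:
    - [[0,0,0],[0,0,0]]
    - [[0,0,0],[0,0,0]]
    - [[0,0,0],[0,0,0]]
    - [[0,0,0],[0,0,0]]
    - [[0,0,0],[0,0,0]]

```text
time_s: 6.15
position: [0.4581, 0.2101, 0.1455]
tcp_rot: [[0.025, 1.0, 0.0], [1.0, -0.025, 0.0], [0.0, 0.0, -1.0]]
force: [0.3, 1.1, -0.3]
opening: 0.273
grasp_force: 29.9
```

The grip holds: the opening is 23.8 mm against the 24 mm handle. Now I lift straight up.

drive_tool:
  motion:
    - [[0,0,-5],[0,0,0]]
    - [[0,0,-15],[0,0,0]]
    - [[0,0,-20],[0,0,0]]
    - [[0,0,-20],[0,0,0]]
    - [[0,0,-20],[0,0,0]]

```text
time_s: 6.65
position: [0.4576, 0.21, 0.2264]
tcp_rot: [[0.025, 1.0, -0.001], [1.0, -0.025, -0.0], [-0.0, -0.001, -1.0]]
force: [0.3, -0.3, -1.2]
opening: 0.279
grasp_force: 29.9
```

drive_tool:
  motion:
    - [[0,0,-20],[0,0,0]]
    - [[0,0,-20],[0,0,0]]
    - [[0,0,-20],[0,0,0]]
    - [[0,0,-25],[0,0,0]]
    - [[0,0,-20],[0,0,0]]

```text
time_s: 7.15
position: [0.4578, 0.21, 0.332]
tcp_rot: [[0.025, 1.0, 0.001], [1.0, -0.025, 0.0], [0.0, 0.001, -1.0]]
force: [0.3, 0.2, -0.6]
opening: 0.274
grasp_force: 29.9
```

drive_tool:
  motion:
    - [[-10,1,0],[0,0,0]]
    - [[-25,4,0],[0,0,0]]
    - [[-35,5,0],[0,0,0]]
    - [[-35,5,0],[0,0,0]]
    - [[-35,5,0],[0,0,0]]

```text
time_s: 7.65
position: [0.4734, 0.0678, 0.3292]
tcp_rot: [[0.025, 1.0, -0.003], [1.0, -0.025, -0.0], [-0.0, -0.003, -1.0]]
force: [0.4, 0.5, -1.4]
opening: 0.276
grasp_force: 29.9
```

drive_tool:
  motion:
    - [[-35,5,0],[0,0,0]]
    - [[-35,5,0],[0,0,0]]
    - [[-35,5,0],[0,0,0]]
    - [[-35,5,0],[0,0,0]]
    - [[-35,5,0],[0,0,0]]

```text
time_s: 8.15
position: [0.4938, -0.1077, 0.3291]
tcp_rot: [[0.026, 1.0, -0.003], [1.0, -0.026, 0.001], [0.001, -0.003, -1.0]]
force: [0.2, -0.3, -1.0]
opening: 0.274
grasp_force: 29.9
```

drive_tool:
  motion:
    - [[-35,5,0],[0,0,0]]
    - [[-35,5,0],[0,0,0]]
    - [[-35,5,0],[0,0,0]]
    - [[-20,3,0],[0,0,0]]
    - [[-6,2,0],[0,0,0]]

```text
time_s: 8.65
position: [0.5111, -0.2394, 0.3292]
tcp_rot: [[0.028, 1.0, -0.002], [1.0, -0.028, 0.001], [0.001, -0.002, -1.0]]
force: [0.0, 0.8, -0.9]
opening: 0.271
grasp_force: 29.9
```

drive_tool:
  motion:
    - [[0,0,0],[0,0,0]]
    - [[0,0,0],[0,0,0]]
    - [[0,0,0],[0,0,0]]

```text
time_s: 8.95
position: [0.5117, -0.2357, 0.3306]
tcp_rot: [[0.023, 1.0, -0.0], [1.0, -0.023, 0.001], [0.001, -0.0, -1.0]]
force: [-0.0, 0.2, -1.0]
opening: 0.274
grasp_force: 29.9
```

```bash
python3 - <<'E'
from h import *
s=read_state(); w=capture('wrist'); a=capture('side'); b=capture('top'); np.savez('p3.npz',w=w,a=a,b=b)
print(s['position'],s['force'],s['opening'])
cs=cam('side');ct=cam('top')
p=np.array(s['position']); R=np.array(s['tcp_rot']); tip=p+R@[0,0,.1305]
print(tip,proj(cs,tip),proj(ct,tip),proj(cs,(.5122,-.2378,.14)),proj(ct,(.5122,-.2378,.14)))
u,v=proj(cs,(.5122,-.2378,.16)).astype(int);u2,v2=proj(ct,(.5122,-.2378,.16)).astype(int); print(u,v,u2,v2)
o=np.hstack([cv2.resize(a[v-75:v+75,u-50:u+50],(400,600),interpolation=2),cv2.resize(b[v2-75:v2+75,u2-50:u2+50],(400,600),interpolation=2)])
save('c3.png',o)
E
```

```text
[ 0.51165669 -0.23572749  0.33056002] [-0.03416512  0.2103694  -0.96874347] 0.27362169590387275
[ 0.5116011  -0.23562587  0.20006007] [171.96463598 219.16964026] [340.58174155 230.0703285 ] [175.18865021 239.59620447] [336.00136459 232.9520248 ]
174 233 337 231
```

View pics/c3.png

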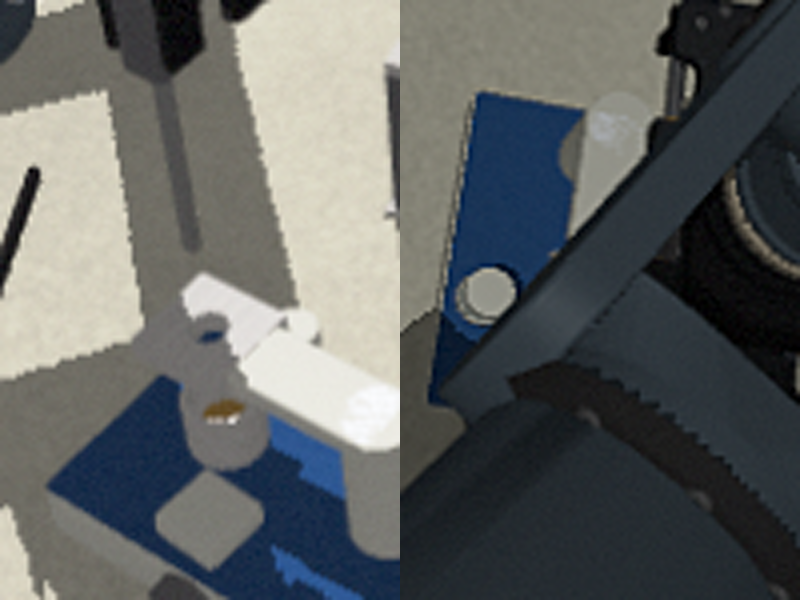

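The side crop (left half) shows the stem hanging upright with its tip at (193,250), raw (172.3,220.2). The prediction is (172.0,219.2), so the probe sits in the hand as assumed. The hole is at about (210,330). The top view is blocked by the arm. To refine the bore I use the wrist picture and the first pictures.

```bash
python3 - <<'E'
from h import *
p=np.load('p3.npz'); w=p['w']; q=np.load('p0.npz')
s=read_state(); c=cam('wrist',s); cs=cam('side')
P=(.5122,-.2378,.14); print('wrist bore',proj(c,P)); u,v=proj(c,P).astype(int)
print(u,v, 'tip', proj(c,np.array(s['position'])+np.array(s['tcp_rot'])@[0,0,.1305]))
y0=max(0,v-60);x0=u-50
A=cv2.resize(w[y0:y0+100,x0:x0+100],(400,400),interpolation=2)
u2,v2=proj(cs,P).astype(int); B=cv2.resize(q['a'][v2-25:v2+25,u2-25:u2+25],(400,400),interpolation=2)
C=cv2.resize(q['b'][233-25:233+25,336-25:336+25],(400,200),interpolation=2)
save('c4.png',np.hstack([A,B])); print(x0,y0,u2-25,v2-25)
b=q['b'].astype(int); print('top gray'); print(b[224:243,326:347].mean(2).astype(int))
E
```

```text
wrist bore [257.89187865 175.26868787]
257 175 tip [257.77199368 185.18604263]
207 115 150 214
top gray
[[120 118 116 116 115 117 115 116 116 116 115 116 116 115 115 114 114 114
  115 115 116]
 [118 117 119 120 118 118 118 117 117 115 115 116 115 114 116 114 115 115
  114 114 115]
 [115 115 114 114 116 116 115 118 119 119 119 118 118 117 116 116 117 116
  117 117 116]
 [115 114 115 113 114 114 116 117 116 116 116 117 117 117 117 118 117 116
  117 117 116]
 [117 117 115 115 115 116 116 111  91  71  84 104 114 116 118 115 117 117
  117 117 116]
 [119 121 118 120 119 117  93  58  60  67  69  70  85 107 116 115 113 114
  114 114 115]
 [119 119 117 119 122 108  69  44  59  63  97 106  73  94 114 114 114 114
  112 113 114]
 [115 115 115 118 118  85  31  43  63  73  65 112 103  75 106 118 117 116
  115 114 113]
 [116 116 114 114 110  77  20  25  56  71  68  96 109  77  99 118 119 118
  117 119 119]
 [119 119 118 118 116  81  27  26  37  63  71  68  96  79  97 116 117 114
  117 117 119]
 [119 120 118 119 123  99  41  30  34  56  71  68  84  77 101 113 113 112
  114 115 115]
 [116 115 116 118 121 107  66  32  24  35  58  64  57  75 109 118 116 113
  112 113 114]
 [117 117 117 117 118 121 105  63  40  36  42  50  65 102 119 118 117 116
  116 117 119]
 [119 118 119 117 118 119 122 112  94  80  77  88 107 116 118 118 116 117
  116 117 121]
 [116 115 118 117 119 118 120 120 122 125 124 121 120 118 115 116 115 115
  115 117 124]
 [116 114 113 113 114 115 116 117 117 118 119 118 118 119 117 118 118 116
  116 117 124]
 [117 116 115 114 114 112 113 114 114 113 114 116 115 116 116 117 118 116
  117 118 127]
 [115 114 114 114 114 116 113 115 115 115 115 113 114 112 113 113 114 114
  117 117 127]
 [121 122 119 118 116 114 115 113 115 114 114 115 115 116 114 115 113 114
  112 115 124]]
```

View pics/c4.png

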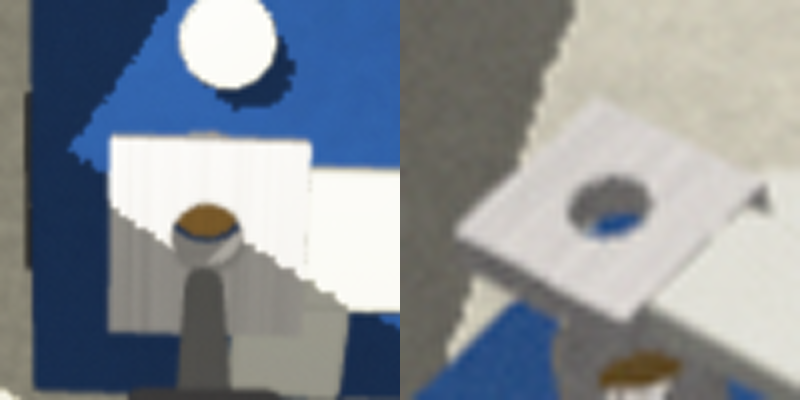

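The wrist crop (left) shows the hole at (207,237), raw (258.4,173.9), with the brass contact visible inside. The stem tip is at (205,266), which matches the predicted rim to within 1 mm. The side crop (right) shows the hole at (210,206), raw (175.8,239.3).

```bash
python3 - <<'E'
from h import *
s=read_state()
for n,u,v in[('wrist',258.4,173.9),('side',175.8,239.3),('top',335.2,232.5)]: print(n,onplane(cam(n,s),u,v,.14))
R=np.array(s['tcp_rot']);p=np.array(s['position']);print(p+R@[0,0,.1305],R.round(4))
# stem lean check in side picture: predicted axis pixel at 20 and 100 mm above tip vs measured stem centre
a=np.load('p3.npz')['a'].astype(int).mean(2); c=cam('side')
for h in(.02,.05,.08):
    u,v=proj(c,p+R@[0,0,.1305-h]); r=a[int(round(v)),int(u)-9:int(u)+11].astype(int); print(u,v,int(u)-9,r)
E
```

```text
wrist [ 0.51286204 -0.23610906  0.14      ]
side [ 0.51281958 -0.23643887  0.14      ]
top [ 0.51304404 -0.23576568  0.14      ]
[ 0.5119298  -0.23630539  0.20031456] [[ 2.350e-02  9.997e-01  2.000e-04]
 [ 9.997e-01 -2.350e-02 -0.000e+00]
 [-0.000e+00  2.000e-04 -1.000e+00]]
170.58903368051557 212.36473780709147 161 [107 105 109 112 109 108 109  86  80  78  73  80  92 105 110 111 109 111
 108 105]
168.5908785544849 201.48581112388607 159 [105 109 107 110 110 113 105  89  80  76  77  79  98 110 109 110 109 110
 109 103]
166.49787089549673 190.07038920204818 157 [105 104 107 105 106 108 105  86  78  79  80  77  93 108 109 106 108 107
 106 105]
```

All three views put the bore at (0.5129, -0.2361), and the stem is upright. I correct by 1 mm and descend to just above the plate.

drive_tool:
  motion:
    - [[0.5,1,0],[0,0,0]]
    - [[0,0,15],[0,0,0]]
    - [[0,0,15],[0,0,0]]
    - [[0,0,15],[0,0,0]]
    - [[0,0,5],[0,0,0]]

```text
time_s: 9.6
position: [0.5121, -0.2361, 0.2791]
tcp_rot: [[0.025, 1.0, -0.002], [1.0, -0.025, 0.002], [0.002, -0.002, -1.0]]
force: [-0.5, 0.8, -2.0]
opening: 0.278
grasp_force: 29.9
```

drive_tool:
  motion:
    - [[0,0,0],[0,0,0]]
    - [[0,0,0],[0,0,0]]

```text
time_s: 9.8
position: [0.5133, -0.2372, 0.2812]
tcp_rot: [[0.025, 1.0, 0.001], [1.0, -0.025, -0.001], [-0.001, 0.001, -1.0]]
force: [0.3, -0.1, -1.6]
opening: 0.275
grasp_force: 29.9
```

```bash
python3 - <<'E'
from h import *
s=read_state(); w=capture('wrist'); a=capture('side'); np.savez('p5.npz',w=w,a=a)
c=cam('wrist',s);cs=cam('side'); B=(.5129,-.2361,.14); tip=np.array(s['position'])+np.array(s['tcp_rot'])@[0,0,.1305]
print(s['position'],s['force'],tip,proj(c,B),proj(c,tip),proj(cs,tip),proj(cs,B))
u,v=proj(c,B).astype(int);A=cv2.resize(w[v-30:v+30,u-30:u+30],(400,400),interpolation=2)
u2,v2=proj(cs,B).astype(int);C=cv2.resize(a[v2-30:v2+20,u2-25:u2+25],(400,400),interpolation=2)
print(u-30,v-30,u2-25,v2-30); save('c5.png',np.hstack([A,C]))
E
```

```text
[ 0.51331937 -0.23715939  0.28119647] [ 0.34458454 -0.05664668 -1.6084597 ] [ 0.51345116 -0.23725038  0.15069657] [257.1904364  181.85707103] [257.77167393 185.18472389] [175.18148526 236.26963466] [175.92502535 239.21381824]
227 151 150 209
```

View pics/c5.png

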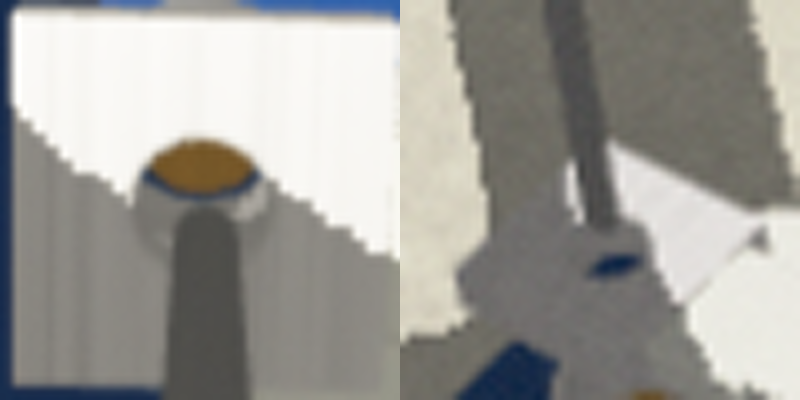

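The wrist crop shows the hole centre at (203,203), the contact visible below, and the stem rim end at (207,207). So the tip lies about 2 mm too far towards −y and 0.5 mm towards +x, and the side view agrees. I correct this and let it settle before entering.

drive_tool:
  motion:
    - [[2,-0.5,0],[0,0,0]]
    - [[0,0,0],[0,0,0]]
    - [[0,0,0],[0,0,0]]
    - [[0,0,0],[0,0,0]]

```text
time_s: 10.3
position: [0.5124, -0.235, 0.2807]
tcp_rot: [[0.025, 1.0, 0.0], [1.0, -0.025, -0.0], [-0.0, 0.0, -1.0]]
force: [-0.2, 0.9, -1.8]
opening: 0.279
grasp_force: 29.9
```

drive_tool:
  motion:
    - [[0,0,5],[0,0,0]]
    - [[0,0,5],[0,0,0]]
    - [[0,0,5],[0,0,0]]
    - [[0,0,5],[0,0,0]]
    - [[0,0,0],[0,0,0]]

```text
time_s: 10.8
position: [0.5118, -0.2346, 0.2594]
tcp_rot: [[0.025, 1.0, -0.002], [1.0, -0.025, 0.001], [0.001, -0.002, -1.0]]
force: [0.4, 0.4, -0.7]
opening: 0.273
grasp_force: 29.9
```

drive_tool:
  motion:
    - [[0,0,0],[0,0,0]]
    - [[0,0,0],[0,0,0]]

```text
time_s: 11.0
position: [0.5126, -0.235, 0.2607]
tcp_rot: [[0.025, 1.0, 0.0], [1.0, -0.025, -0.0], [-0.0, 0.0, -1.0]]
force: [-0.9, -0.1, -1.3]
opening: 0.274
grasp_force: 29.9
```

```bash
python3 - <<'E'
from h import *
s=read_state(); w=capture('wrist'); np.savez('p6.npz',w=w)
c=cam('wrist',s); B=(.5129,-.2358,.14)
p=np.array(s['position']); R=np.array(s['tcp_rot'])
print(p,s['force'],s['moment'],proj(c,B),proj(c,p+R@[0,0,p[2]-.14]))
u,v=proj(c,B).astype(int);save('c6.png',cv2.resize(w[v-25:v+25,u-25:u+25],(500,500),interpolation=2)); print(u-25,v-25)
E
```

```text
[ 0.51255937 -0.23504801  0.26071404] [-0.85328261 -0.1088523  -1.30665357] [-0.0131965  -0.10179403 -0.00900691] [258.11509972 188.10929802] [257.79579647 187.40861566]
233 163
```

View pics/c6.png

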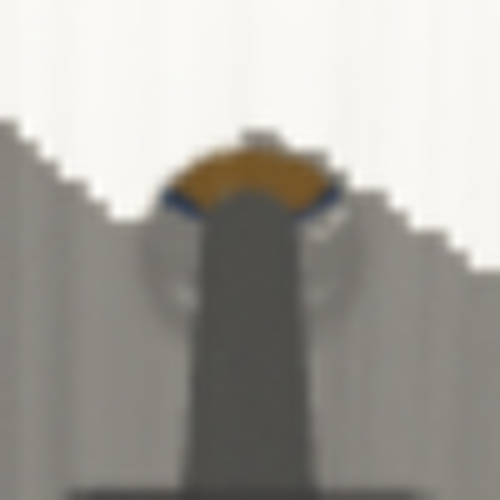

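The wrist crop shows the stem inside the hole. The hole spans 143..360 and the stem 198..305 at row 245, both centred at 251, and along y it is centred to within 1 mm. I continue down to just above the possible contact heights.

drive_tool:
  motion:
    - [[0.4,0,4],[0,0,0]]
    - [[0,0,4],[0,0,0]]
    - [[0,0,4],[0,0,0]]
    - [[0,0,4],[0,0,0]]
    - [[0,0,4],[0,0,0]]

```text
time_s: 11.55
position: [0.5123, -0.2345, 0.2401]
tcp_rot: [[0.025, 1.0, -0.0], [1.0, -0.025, 0.0], [0.0, -0.0, -1.0]]
force: [-0.5, 0.5, -0.7]
opening: 0.271
grasp_force: 29.9
```

drive_tool:
  motion:
    - [[0,0,4],[0,0,0]]
    - [[0,0,4],[0,0,0]]
    - [[0,0,4],[0,0,0]]
    - [[0,0,4],[0,0,0]]
    - [[0,0,4],[0,0,0]]

```text
time_s: 12.05
position: [0.5124, -0.2345, 0.2202]
tcp_rot: [[0.025, 1.0, -0.0], [1.0, -0.025, 0.0], [0.0, -0.0, -1.0]]
force: [0.6, -0.4, -0.3]
opening: 0.273
grasp_force: 29.9
```

drive_tool:
  motion:
    - [[0,0,3],[0,0,0]]
    - [[0,0,1],[0,0,0]]
    - [[0,0,1],[0,0,0]]
    - [[0,0,0],[0,0,0]]
    - [[0,0,0],[0,0,0]]

```text
time_s: 12.55
position: [0.5125, -0.2346, 0.2157]
tcp_rot: [[0.025, 1.0, 0.0], [1.0, -0.025, -0.0], [-0.0, 0.0, -1.0]]
force: [-0.5, 0.7, -2.6]
opening: 0.273
grasp_force: 29.9
```

drive_tool:
  motion:
    - [[0,0,1],[0,0,0]]
    - [[0,0,1],[0,0,0]]
    - [[0,0,0],[0,0,0]]

```text
time_s: 12.85
position: [0.5123, -0.2345, 0.2134]
tcp_rot: [[0.025, 1.0, -0.0], [1.0, -0.025, 0.0], [0.0, -0.0, -1.0]]
force: [-0.5, 0.3, -0.8]
opening: 0.274
grasp_force: 29.9
```

drive_tool:
  motion:
    - [[0,0,1],[0,0,0]]
    - [[0,0,1],[0,0,0]]
    - [[0,0,0],[0,0,0]]

```text
time_s: 13.15
position: [0.5123, -0.2345, 0.2113]
tcp_rot: [[0.025, 1.0, -0.0], [1.0, -0.025, 0.0], [0.0, -0.0, -1.0]]
force: [-0.7, 0.0, -1.9]
opening: 0.272
grasp_force: 29.9
```

drive_tool:
  motion:
    - [[0,0,1],[0,0,0]]
    - [[0,0,1],[0,0,0]]
    - [[0,0,0],[0,0,0]]

```text
time_s: 13.45
position: [0.5123, -0.2345, 0.2093]
tcp_rot: [[0.025, 1.0, -0.0], [1.0, -0.025, 0.0], [0.0, -0.0, -1.0]]
force: [0.4, -0.3, -1.5]
opening: 0.276
grasp_force: 29.9
```

drive_tool:
  motion:
    - [[0,0,1],[0,0,0]]
    - [[0,0,1],[0,0,0]]
    - [[0,0,0],[0,0,0]]

```text
time_s: 13.75
position: [0.5123, -0.2345, 0.2074]
tcp_rot: [[0.025, 1.0, -0.0], [1.0, -0.025, 0.0], [0.0, -0.0, -1.0]]
force: [-0.5, 0.5, -0.3]
opening: 0.275
grasp_force: 29.9
```

drive_tool:
  motion:
    - [[0,0,1],[0,0,0]]
    - [[0,0,1],[0,0,0]]
    - [[0,0,0],[0,0,0]]

```text
time_s: 14.05
position: [0.5123, -0.2345, 0.2054]
tcp_rot: [[0.025, 1.0, -0.0], [1.0, -0.025, 0.0], [0.0, -0.0, -1.0]]
force: [-0.1, 1.0, -1.3]
opening: 0.276
grasp_force: 29.9
```

drive_tool:
  motion:
    - [[0,0,1],[0,0,0]]
    - [[0,0,1],[0,0,0]]
    - [[0,0,0],[0,0,0]]

```text
time_s: 14.35
position: [0.5123, -0.2345, 0.2034]
tcp_rot: [[0.025, 1.0, -0.0], [1.0, -0.025, 0.0], [0.0, -0.0, -1.0]]
force: [0.1, -0.1, -1.4]
opening: 0.275
grasp_force: 29.9
```

drive_tool:
  motion:
    - [[0,0,1],[0,0,0]]
    - [[0,0,1],[0,0,0]]
    - [[0,0,0],[0,0,0]]

```text
time_s: 14.65
position: [0.5123, -0.2345, 0.2014]
tcp_rot: [[0.025, 1.0, -0.0], [1.0, -0.025, 0.0], [0.0, -0.0, -1.0]]
force: [0.9, 0.3, -1.5]
opening: 0.274
grasp_force: 29.9
```

drive_tool:
  motion:
    - [[0,0,0],[0,0,0]]

```text
time_s: 14.75
position: [0.5124, -0.2345, 0.2015]
tcp_rot: [[0.025, 1.0, -0.0], [1.0, -0.025, 0.0], [0.0, -0.0, -1.0]]
force: [-0.5, 0.0, -1.0]
opening: 0.274
grasp_force: 29.9
```

No contact yet with the tip at about 71 mm.

drive_tool:
  motion:
    - [[0,0,1],[0,0,0]]
    - [[0,0,1],[0,0,0]]
    - [[0,0,0],[0,0,0]]

```text
time_s: 15.05
position: [0.5123, -0.2345, 0.1994]
tcp_rot: [[0.025, 1.0, -0.0], [1.0, -0.025, 0.0], [0.0, -0.0, -1.0]]
force: [-0.4, -0.2, -0.4]
opening: 0.271
grasp_force: 29.9
```

drive_tool:
  motion:
    - [[0,0,0],[0,0,0]]

```text
time_s: 15.15
position: [0.5124, -0.2345, 0.1995]
tcp_rot: [[0.025, 1.0, -0.0], [1.0, -0.025, 0.0], [0.0, -0.0, -1.0]]
force: [0.3, -0.1, -0.2]
opening: 0.272
grasp_force: 29.9
```

drive_tool:
  motion:
    - [[0,0,1],[0,0,0]]
    - [[0,0,1],[0,0,0]]
    - [[0,0,0],[0,0,0]]

```text
time_s: 15.45
position: [0.5123, -0.2345, 0.1974]
tcp_rot: [[0.025, 1.0, -0.0], [1.0, -0.025, 0.0], [0.0, -0.0, -1.0]]
force: [-0.4, -0.1, -1.4]
opening: 0.274
grasp_force: 29.9
```

drive_tool:
  motion:
    - [[0,0,0],[0,0,0]]

```text
time_s: 15.55
position: [0.5124, -0.2345, 0.1975]
tcp_rot: [[0.025, 1.0, -0.0], [1.0, -0.025, 0.0], [0.0, -0.0, -1.0]]
force: [-0.0, 0.4, -0.4]
opening: 0.273
grasp_force: 29.9
```

drive_tool:
  motion:
    - [[0,0,1],[0,0,0]]
    - [[0,0,1],[0,0,0]]
    - [[0,0,0],[0,0,0]]

```text
time_s: 15.85
position: [0.5123, -0.2345, 0.1954]
tcp_rot: [[0.025, 1.0, -0.0], [1.0, -0.025, 0.0], [0.0, -0.0, -1.0]]
force: [0.8, 0.1, -1.2]
opening: 0.276
grasp_force: 29.9
```

drive_tool:
  motion:
    - [[0,0,0],[0,0,0]]

```text
time_s: 15.95
position: [0.5124, -0.2345, 0.1955]
tcp_rot: [[0.025, 1.0, -0.0], [1.0, -0.025, 0.0], [0.0, -0.0, -1.0]]
force: [0.3, 0.0, -1.1]
opening: 0.27
grasp_force: 29.9
```

Still free at 65 mm.

drive_tool:
  motion:
    - [[0,0,1],[0,0,0]]
    - [[0,0,1],[0,0,0]]
    - [[0,0,0],[0,0,0]]

```text
time_s: 16.25
position: [0.5125, -0.2346, 0.1936]
tcp_rot: [[0.025, 1.0, 0.0], [1.0, -0.025, -0.0], [-0.0, 0.0, -1.0]]
force: [-0.4, -0.2, 0.3]
opening: 0.275
grasp_force: 29.9
```

drive_tool:
  motion:
    - [[0,0,0],[0,0,0]]

```text
time_s: 16.35
position: [0.5125, -0.2346, 0.1937]
tcp_rot: [[0.025, 1.0, 0.0], [1.0, -0.025, -0.0], [-0.0, 0.0, -1.0]]
force: [0.2, -0.0, 0.2]
opening: 0.273
grasp_force: 29.9
```

drive_tool:
  motion:
    - [[0,0,1],[0,0,0]]
    - [[0,0,1],[0,0,0]]
    - [[0,0,0],[0,0,0]]

```text
time_s: 16.65
position: [0.5125, -0.2346, 0.1916]
tcp_rot: [[0.025, 1.0, 0.0], [1.0, -0.025, -0.0], [-0.0, 0.0, -1.0]]
force: [0.4, 0.8, 0.9]
opening: 0.271
grasp_force: 29.9
```

drive_tool:
  motion:
    - [[0,0,0],[0,0,0]]

```text
time_s: 16.75
position: [0.5125, -0.2346, 0.1917]
tcp_rot: [[0.025, 1.0, 0.0], [1.0, -0.025, -0.0], [-0.0, 0.0, -1.0]]
force: [-0.3, 0.8, 1.0]
opening: 0.276
grasp_force: 29.9
```

drive_tool:
  motion:
    - [[0,0,1],[0,0,0]]
    - [[0,0,1],[0,0,0]]
    - [[0,0,0],[0,0,0]]

```text
time_s: 17.05
position: [0.5125, -0.2346, 0.1896]
tcp_rot: [[0.025, 1.0, 0.0], [1.0, -0.025, -0.0], [-0.0, 0.0, -1.0]]
force: [1.0, 0.6, 1.3]
opening: 0.271
grasp_force: 29.9
```

drive_tool:
  motion:
    - [[0,0,0],[0,0,0]]

```text
time_s: 17.15
position: [0.5125, -0.2346, 0.1897]
tcp_rot: [[0.025, 1.0, 0.0], [1.0, -0.025, -0.0], [-0.0, 0.0, -1.0]]
force: [0.1, 0.7, 2.1]
opening: 0.275
grasp_force: 29.9
```

drive_tool:
  motion:
    - [[0,0,0],[0,0,0]]

```text
time_s: 17.25
position: [0.5125, -0.2346, 0.1896]
tcp_rot: [[0.025, 1.0, 0.0], [1.0, -0.025, -0.0], [-0.0, 0.0, -1.0]]
force: [0.1, -0.3, 1.7]
opening: 0.27
grasp_force: 29.9
```

The contact starts at TCP z ≈ 0.194, tip about 64 mm. Mid-travel is then TCP ≈ 0.185, with a force reading of about +4.3 N.

drive_tool:
  motion:
    - [[0,0,1],[0,0,0]]
    - [[0,0,1],[0,0,0]]
    - [[0,0,0],[0,0,0]]

```text
time_s: 17.55
position: [0.5125, -0.2346, 0.1876]
tcp_rot: [[0.025, 1.0, 0.0], [1.0, -0.025, -0.0], [-0.0, 0.0, -1.0]]
force: [0.9, 0.1, 3.3]
opening: 0.275
grasp_force: 29.9
```

drive_tool:
  motion:
    - [[0,0,1],[0,0,0]]
    - [[0,0,1],[0,0,0]]
    - [[0,0,0.5],[0,0,0]]
    - [[0,0,0],[0,0,0]]

```text
time_s: 17.95
position: [0.5125, -0.2346, 0.1852]
tcp_rot: [[0.025, 1.0, 0.0], [1.0, -0.025, -0.0], [-0.0, 0.0, -1.0]]
force: [0.1, -0.4, 3.6]
opening: 0.275
grasp_force: 29.9
```

drive_tool:
  motion:
    - [[0,0,0],[0,0,0]]

```text
time_s: 18.05
position: [0.5125, -0.2346, 0.1852]
tcp_rot: [[0.025, 1.0, 0.0], [1.0, -0.025, -0.0], [-0.0, 0.0, -1.0]]
force: [-0.5, -0.2, 4.5]
opening: 0.275
grasp_force: 29.9
```

drive_tool:
  motion:
    - [[0,0,0],[0,0,0]]

```text
time_s: 18.15
position: [0.5125, -0.2346, 0.1852]
tcp_rot: [[0.025, 1.0, 0.0], [1.0, -0.025, -0.0], [-0.0, 0.0, -1.0]]
force: [0.0, -0.2, 3.9]
opening: 0.274
grasp_force: 29.9
```

drive_tool:
  motion:
    - [[0,0,0],[0,0,0]]

```text
time_s: 18.25
position: [0.5125, -0.2346, 0.1851]
tcp_rot: [[0.025, 1.0, 0.0], [1.0, -0.025, -0.0], [-0.0, 0.0, -1.0]]
force: [-0.2, 0.2, 3.6]
opening: 0.273
grasp_force: 29.9
```

```bash
python3 - <<'E'
from h import *
s=read_state(); w=capture('wrist'); a=capture('side')
c=cam('wrist',s); B=(.5129,-.2358,.14); p=np.array(s['position']); R=np.array(s['tcp_rot'])
print(p,s['force'],R[:,2],s['qvel'].round(2),proj(c,B),proj(c,p+R@[0,0,p[2]-.14]))
u,v=proj(c,B).astype(int);A=cv2.resize(w[v-25:v+25,u-25:u+25],(400,400),interpolation=2)
C=cv2.resize(a[160:280,115:235],(400,400),interpolation=2)
save('c7.png',np.hstack([A,C])); print(u-25,v-25)
E
```

```text
[ 0.51249306 -0.23460831  0.18514236] [-0.20716839  0.17104198  3.60170805] [ 2.37046452e-04 -1.73118529e-04 -9.99999957e-01] [ 0.09  0.04  0.05 -0.02 -0.04  0.05] [258.61910337 212.58344598] [258.0481327  211.08395992]
233 187
```

View pics/c7.png

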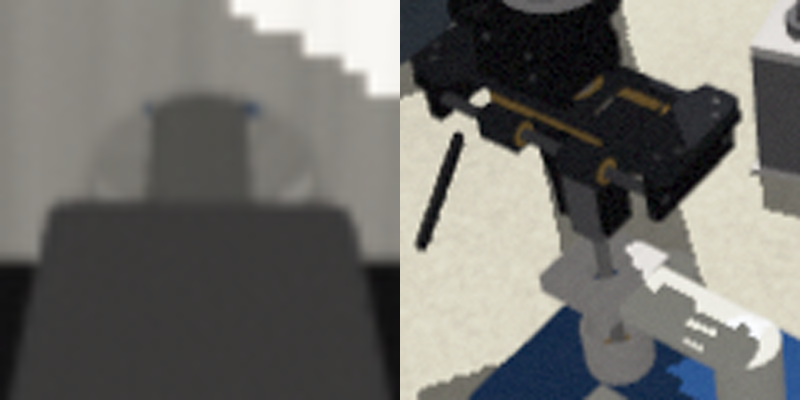

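The probe stands upright in the hole, centred to about 0.5 mm (hole 92..313, stem 148..250). It presses with about 5 N at about 9 mm of travel. Handing in.

```bash
python3 -c "
from rig import hand_in
print(hand_in())"
```

```text
the job is handed in; nothing more can be done
None
```

The job is handed in: the square-handled probe is through the guide hole, held still and upright, and centred to about 0.5 mm across (along the other axis, within about 1 mm when last checked on the way in). It presses the sprung contact about 9 mm down its 18 mm travel (about 5 N), and I saw no sign of touching anything else.

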